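# Put the balance weights away in order of size

### The arm

A 6-joint arm with a two-finger parallel gripper is mounted at the origin on a cart in front of the work surface, level with it; the furniture and walls round the work are solid. World frame = base frame: x ahead of the robot, y to its left, z up, the work surface at z = 0. Lengths are in m, angles in degrees, forces in N, time in s.
With the tool pointing down it reaches from about 0.3 to 0.75 m from the base axis. Payload 8.5 kg.
Tool frame: the origin (TCP) lies midway between the tips of the shut fingers; the grasp point (between the pads) lies 19 mm behind it (env.pinch_z is the z of the grasp point in the tool frame, in m); z points along the fingers, y is the line along which they close (so a half turn about z gives the same grasp; the last joint's range is limited). The gripper opens to 85 mm and grips with 20 to 120 N. Pads are 22 mm wide; open, the fingers measure 114 mm over their backs; the gripper's body (76 mm by 85 mm) begins 54 mm behind the grasp point. The pads swing forward as they close: fully open they stand 13 mm farther back than shut.
Start: joints at [57.737, 21.807, 74.336, -0, 83.858, -12.336], TCP at [0.187, 0.517, 0.231] pointing down, gripper open.
Joint ranges: [-178.18, 178.18], [-50.72, 133.34], [12.68, 142.11], [-81.47, 261.47], [9.98, 163.14], [-165.26, 165.26]. Speed limits (degrees/s): [136.94, 136.94, 180, 180, 180, 180].

### API

Orientations are given as a 3x3 rotation matrix whose columns are the frame's x, y, z axes.
In Python, from rig import env gives the robot as it stands.
- The arm moves only by the tool arm_command, never from a script. Its argument "deltas" is a list of rows, each an object of numbers: "rx", "ry", "rz": the turn, a rotation vector about the tool's x, y, z in rad; "dx", "dy", "dz": the shift along the tool's x, y, z in m; "fingers": the finger opening in m, from 0 to 0.0854. In form: [{"rx": .., "ry": .., "rz": .., "dx": .., "dy": .., "dz": .., "fingers": ..}, ...]. A call has 1 to 12 rows; each row shifts and turns the commanded pose from where the row before left it, along the tool's axes as they then stand; what a row does not reach is not made up. A row lasts 1/10 s, in which the tool goes at most 50 mm and 8.59 degrees, less where a joint would pass 70% of its speed; a pose out of reach is approached as far as the arm can. A call is refused whole if a number of a shift passes 0.05 or a number of a turn 0.15, either way. A call with a gripper value outside its range is refused whole. The fingers move at their own pace and stop on an object; "squeeze" is the grip in N (left out, the last holds). Time passes only in rows, so rows that do not move let the fingers close. It gives the time, the measured TCP pose, the force, the opening and the grip force at its end, in the units of the state.
- env.observe(): the state, without advancing time (a new reading comes with each control period).
- env.get_image(name): name is "side" or "top" or "wrist"; returns a dict with "color" (480x640x3 uint8, blue, green, red), "camera_matrix" (3x3 intrinsics, pixels), "eye" and "orientation" of the camera in the world. Camera axes: x right, y up, looking along -z (the intrinsics and any distortion apply to the point x, -y, -z); pixel columns grow to the right and rows downward; lengths in m; the calibration is good to about 2 mm. A picture is of the moment at which its call begins. There is no depth.
- env.close_job(): hands the job in; it is judged then, once.
Trained networks look in a picture, given as the dict that the camera call returned (one of the last four; its "shot" number tells which), for a name from the list of things; names that differ only in an ending like _2 or _b are one class to them, and where a whole thing is asked for, a point or a joint stands for the part that bears it (a point fixed in the world has none). Each returns a list of dicts, best first, with "p" (0 to 1); they miss things now and then, are a little off and sometimes report something else, mostly with a low value. They report only what shows in the picture. A call takes as long as a camera call. They do not tell look-alikes from the thing itself.
- env.look_for(query, picture): "box" ([left, top, right, bottom] in pixels, round what is visible of it).
- env.tip_of(query, picture): "location" ([column, row] in pixels: a listed point, or the origin of a listed thing).
The state is a dict: "time_s": time; "q": joint angles; "qvel": joint speeds; "joint_efforts": joint torques, N m; "position": TCP position; "tool_rot": TCP orientation; "ft_force": force on the tool from outside, world axes, zero at the start; "wrist_torque": the same for the moment, N m; "grip_width": finger opening in m; "gripper_force": force on a finger pad.
Only numpy, scipy, OpenCV 4.12 (cv2) and the standard library are available. Lean on these libraries where they do the work, as an engineer would, in place of code of your own. Each camera call takes 0.05 s, during which the arm holds its last target. There are 200 camera calls.

### The job

Put the four calibration weights away in their wooden block in order of size: each upright and fully down on the felt of its own pocket, the largest weight in the widest pocket and so on down to the smallest. One of them has been left in a pocket too big for it, so it has to move along. Set the weights down gently, never drop or tip them over, and leave the dropper bottle and the specimen pot standing.

Things in the scene. Friction and masses are not known exactly. Their poses are not given: they have to be found in the camera images.
- weight_500: The largest of four steel knob weights, loose on the worktop. Upright cylinder 48 mm across, 36 mm tall; on it a neck 18 mm across, 4 mm high, and a grip knob 27 mm across, 14 mm high; 54 mm in all, 500 g. Grip it by the knob from above. Origin: centre of its underside, z up.
- weight_200: The second largest of four steel knob weights, loose on the worktop. Upright cylinder 36 mm across, 25 mm tall; on it a neck 14 mm across, 3.5 mm high, and a grip knob 21 mm across, 11.5 mm high; 40.0 mm in all, 200 g. Grip it by the knob from above. Origin: centre of its underside, z up.
- weight_100: The third largest of four steel knob weights, at the start standing in the second widest pocket, too big for it. Upright cylinder 28 mm across, 22 mm tall; on it a neck 11 mm across, 3 mm high, and a grip knob 17 mm across, 10 mm high; 35 mm in all, 100 g. Grip it by the knob from above. Origin: centre of its underside, z up.
- weight_50: The smallest of four steel knob weights, loose on the worktop. Upright cylinder 22 mm across, 18 mm tall; on it a neck 9 mm across, 3 mm high, and a grip knob 14 mm across, 9 mm high; 30 mm in all, 50 g. Grip it by the knob from above. Origin: centre of its underside, z up.
- felt_500: Grey felt in the widest pocket, place of weight_500: round, 64 mm wide, leaving 8 mm all round its weight. It is in a fixed wooden block 90 mm wide (x), 250 mm long (y), 20 mm high, at any yaw, with four pockets in a row. Origin: centre of the felt's top, 8.5 mm below the block's top, 11.5 mm above the worktop; z up, x across the block, y along the row to the widest pocket.
- felt_200: Grey felt in the second widest pocket, place of weight_200: round, 52 mm wide, leaving 8 mm all round its weight. 68 mm along -y from the widest pocket; a weight that does not belong stands in it at the start. Origin: centre of the felt's top, 8.5 mm below the block's top, 11.5 mm above the worktop; z up, x across the block, y along the row to the widest pocket.
- felt_100: Grey felt in the third widest pocket, place of weight_100: round, 44 mm wide, leaving 8 mm all round its weight. 126 mm along -y from the widest pocket. Origin: centre of the felt's top, 8.5 mm below the block's top, 11.5 mm above the worktop; z up, x across the block, y along the row to the widest pocket.
- felt_50: Grey felt in the narrowest pocket, place of weight_50: round, 38 mm wide, leaving 8 mm all round its weight. 177 mm along -y from the widest pocket, 30 mm from the block's end face. Origin: centre of the felt's top, 8.5 mm below the block's top, 11.5 mm above the worktop; z up, x across the block, y along the row to the widest pocket.
- dropper_bottle: Loose bystander: small white plastic dropper bottle with a blue cap, 36 mm across, 99 mm tall, standing on the worktop behind the work. Origin: centre of its underside, z up. Leave it standing.
- specimen_pot: Loose bystander: clear plastic specimen pot with a white lid, 46 mm across, 87 mm tall, standing on the worktop to the right. Origin: centre of its underside, z up. Leave it standing.
Not all that is in view belongs to the job. What is shaped like the weight_500 but turquoise or yellow is not meant.

How it is judged:
By the outcome, as a careful person would: the job done as asked, in the order asked, and still so for the second after the job is handed in, with the robot touching nothing.
It also fails if it takes over 106 s, if anything falls off the work surface, if the arm or the gripper's body presses on something with over 40 N, if the wrist force passes 120 N, or if a joint passes its speed limit or range.

## Working session

There is one attempt and no reset: what is moved stays moved. The work goes in short steps, Python scripts to look and compute and a tool call to move; the robot and the scene stay as the last step left them, time stands still between calls to the robot, and variables do not carry over. Pictures are saved under pics/ and viewed, at most 14 in all, crops included, and the job is handed in when it is done.

Besides the shell and the picture viewer there is one more tool, called after "Request:" as a command line: name --argument value ..., lists and objects as JSON in quotes. arm_command: Moves the arm, as the interface text tells. Its arguments: {"type":"object","properties":{"deltas":{"type":"array"},"squeeze":{"type":"number"}},"required":["deltas"]}

```bash
mkdir -p pics; ls; cat > h.py <<'E'
import numpy as np, cv2
from rig import env
def ray(pic,uv):
    K=np.array(pic["camera_matrix"]);R=np.array(pic["orientation"]);e=np.array(pic["eye"])
    p=np.linalg.solve(K,[uv[0],uv[1],1.]);d=R@np.array([p[0],-p[1],-p[2]])
    return e,d
def onz(pic,uv,z):
    e,d=ray(pic,uv);return e+d*(z-e[2])/d[2]
def proj(pic,P):
    K=np.array(pic["camera_matrix"]);R=np.array(pic["orientation"]);c=R.T@(np.array(P)-pic["eye"])
    p=K@np.array([c[0],-c[1],-c[2]]);return p[:2]/p[2]
E
python3 - <<'E'
from h import *
for n in("top","side"):
    p=env.get_image(n);cv2.imwrite(f"pics/{n}0.png",p["color"])
    print(n,p.keys(),np.round(p["eye"],3),np.round(p["camera_matrix"],1).tolist(),np.round(p["orientation"],3).tolist())
    for q in "weight_500 weight_200 weight_100 weight_50 felt_500 felt_200 felt_100 felt_50 dropper_bottle specimen_pot".split():
        z=0.0115 if 'felt' in q or q=='weight_100' else 0
        for r in env.tip_of(q,p)[:3]:
            print(q,round(r["p"],2),np.round(r["location"]),np.round(onz(p,r["location"],z),3))
s=env.observe();print(s["time_s"],s["tool_rot"],s["position"],env.pinch_z,s["ft_force"])
E
```

```text
pics
top dict_keys(['color', 'camera_matrix', 'eye', 'orientation', 'shot']) [ 0.281 -0.058  1.456] [[582.7, 0.0, 313.6], [0.0, 582.7, 234.2], [0.0, 0.0, 1.0]] [[-0.036, 0.975, -0.22], [-0.999, -0.034, 0.01], [0.003, 0.22, 0.975]]
weight_500 0.91 [402. 270.] [ 0.509 -0.294  0.   ]
weight_500 0.85 [376. 317.] [ 0.394 -0.222  0.   ]
weight_500 0.66 [295. 261.] [ 0.542 -0.025  0.   ]
weight_200 0.91 [402. 270.] [ 0.509 -0.294  0.   ]
weight_200 0.85 [376. 317.] [ 0.394 -0.222  0.   ]
weight_200 0.66 [295. 261.] [ 0.542 -0.025  0.   ]
weight_100 0.91 [402. 270.] [ 0.507 -0.292  0.012]
weight_100 0.85 [376. 317.] [ 0.393 -0.22   0.012]
weight_100 0.66 [295. 261.] [ 0.54  -0.025  0.012]
weight_50 0.91 [402. 270.] [ 0.509 -0.294  0.   ]
weight_50 0.85 [376. 317.] [ 0.394 -0.222  0.   ]
weight_50 0.66 [295. 261.] [ 0.542 -0.025  0.   ]
felt_500 0.68 [316. 244.] [ 0.58  -0.078  0.012]
felt_500 0.64 [277. 277.] [0.499 0.023 0.012]
felt_500 0.6 [296. 259.] [ 0.545 -0.028  0.012]
felt_200 0.68 [316. 244.] [ 0.58  -0.078  0.012]
felt_200 0.64 [277. 277.] [0.499 0.023 0.012]
felt_200 0.6 [296. 259
[... 1505 characters left out ...]
.] [ 0.599 -0.126  0.011]
felt_100 0.73 [262. 244.] [0.505 0.032 0.011]
felt_100 0.6 [288. 255.] [ 0.534 -0.038  0.011]
felt_100 0.5 [336. 267.] [ 0.599 -0.126  0.011]
felt_50 0.73 [262. 244.] [0.505 0.032 0.011]
felt_50 0.6 [288. 255.] [ 0.534 -0.038  0.011]
felt_50 0.5 [336. 267.] [ 0.599 -0.126  0.011]
dropper_bottle 0.58 [333. 206.] [0.754 0.156 0.   ]
specimen_pot 0.65 [424. 356.] [ 0.594 -0.422  0.   ]
specimen_pot 0.51 [252. 211.] [0.559 0.224 0.   ]
1.1 [[-9.40121683e-01  3.40838996e-01 -2.13549169e-05]
 [ 3.40838996e-01  9.40121683e-01  6.08115087e-06]
 [ 2.21489138e-05 -1.56156666e-06 -1.00000000e+00]] [0.18744471 0.5170586  0.23132571] -0.0187 [-0.29596595  0.56402525 -0.29089012]
```

View pics/top0.png

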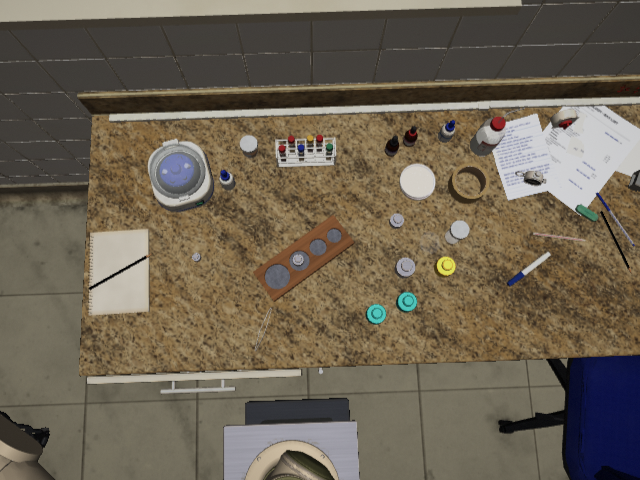

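View pics/side0.png

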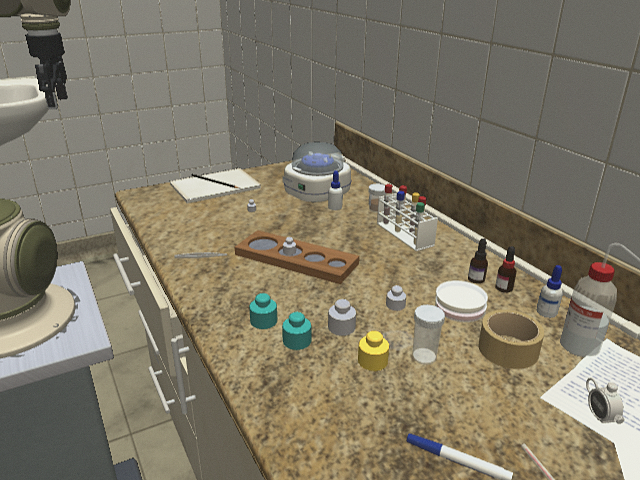

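The top view shows the steel weights at about: 500 (405,267), 200 (397,220), 100 in the block (298,259), 50 (196,257). The widest pocket is at (277,277) and the narrowest at (334,236). The bottle is at (227,180) and the pot at (459,230). The turquoise and yellow weights are decoys.

```bash
cat >> h.py <<'E'
from scipy.optimize import least_squares
D={"weight_500":(48,36,4,27,14),"weight_200":(36,25,3.5,21,11.5),"weight_100":(28,22,3,17,10),"weight_50":(22,18,3,14,9)}
t=np.linspace(0,2*np.pi,40)
def cloud(w):
    d,h,n,k,kh=np.array(D[w])/1000
    return np.vstack([np.c_[r*np.cos(t),r*np.sin(t),0*t+z] for r,z in((d/2,0),(d/2,h),(k/2,h+n),(k/2,h+n+kh))])
def box_of(pic,P):
    p=np.array([proj(pic,x) for x in P]);return np.r_[p.min(0),p.max(0)]
def fitw(w,obs,z0,x0):
    C=cloud(w)
    f=lambda v:np.concatenate([box_of(p,C+[v[0],v[1],z0])-b for p,b in obs])
    r=least_squares(f,x0);return r.x,np.round(r.fun,1)
def near(lst,uv,tol):
    lst=[r for r in lst if np.hypot((r["box"][0]+r["box"][2])/2-uv[0],(r["box"][1]+r["box"][3])/2-uv[1])<tol]
    return lst[0]["box"] if lst else None
F=np.array([0,68,126,177])/1000
E
python3 - <<'E'
from h import *
T=env.get_image("top");S=env.get_image("side")
g={"weight_500":((405,267),(342,317)),"weight_200":((397,220),(396,297)),"weight_100":((298,259),(290,246)),"weight_50":((196,257),(252,205))}
LT=env.look_for("weight_500",T);LS=env.look_for("weight_500",S)
for w,(a,b) in g.items():
    z=.0115 if w=="weight_100" else 0
    o=[(p,np.array(q)) for p,q in((T,near(LT,a,10)),(S,near(LS,b,12))) if q is not None]
    x0=onz(T,a,.03)[:2]
    print(w,x0.round(3),[(x[0]["shot"],x[1].round()) for x in o])
    for oo in [o]+[[x] for x in o]:
        if oo: r=fitw(w,oo,z,x0);print("  ",r[0].round(4),r[1])
# felts: row model
for p in(T,S):
    print([(np.round(r["location"],1).tolist(),onz(p,r["location"],.0115)[:2].round(4).tolist(),round(r["p"],2)) for r in env.tip_of("felt_500",p)])
for n,p in(("d",env.look_for("dropper_bottle",T)),("p",env.look_for("specimen_pot",T))): print(n,[(np.round(r["box"]).tolist(),round(r["p"],2)) for r in p])
# wood outline
for p in(T,):
    hsv=cv2.cvtColor(p["color"],cv2.COLOR_BGR2HSV)
    print("wood/felt",hsv[290,272],hsv[277,277],hsv[236,334],hsv[260,315])
E
```

```text
weight_500 [ 0.511 -0.297] [(3, array([396., 260., 417., 280.])), (4, array([327., 296., 356., 338.]))]
   [ 0.5087 -0.2987] [-1.1 -2.3 -0.7 -0.9 -0.5  3.  -1.   0.7]
   [ 0.5046 -0.3006] [-0.2 -0.7  0.2  0.7]
   [ 0.5124 -0.2948] [ 0.3  1.3 -0.3 -1.1]
weight_200 [ 0.631 -0.285] [(3, array([390., 215., 403., 232.])), (4, array([386., 283., 405., 310.]))]
   [ 0.6319 -0.2841] [-1.9 -1.4  0.5 -2.6 -1.9  1.8 -0.2  2.2]
   [ 0.6267 -0.2855] [-1.2  0.6  1.2 -0.6]
   [ 0.6375 -0.2795] [-0.8 -0.1  0.8  0.1]
weight_100 [ 0.54  -0.032] [(3, array([290., 255., 305., 264.])), (4, array([282., 237., 298., 257.]))]
   [ 0.5405 -0.0327] [ 2.1 -1.8 -1.3  1.5  1.5 -0.3 -2.  -0.6]
   [ 0.5402 -0.0317] [ 1.7 -1.6 -1.7  1.7]
   [ 0.54   -0.0349] [ 1.8  0.2 -1.8 -0.1]
weight_50 [0.554 0.221] [(3, array([192., 253., 200., 260.]))]
   [0.5601 0.2252] [-0.9 -1.6  0.9  1.6]
   [0.5601 0.2252] [-0.9 -1.6  0.9  1.6]
[([278.8, 274.8], [0.5052, 0.0172], 0.72), ([316.6, 244.1], [0.5803, -0.0802], 0.7), ([298.8, 257.8], [0.5467, -0.0341], 0.69), ([335.1, 235.4], [0.6012, -0.128], 0.53)]
[([261.8, 245.7], [0.5012, 0.026], 0.51), ([289.8, 249.8], [0.5471, -0.0188], 0.44), ([311.5, 257.3], [0.5732, -0.069], 0.43), ([335.9, 266.3], [0.6, -0.1247], 0.39)]
d [([216.0, 171.0, 232.0, 189.0], 0.79)]
p [([446.0, 223.0, 471.0, 244.0], 0.71)]
wood/felt [ 12 152 114] [115  25 111] [117  25 113] [ 12 150 112]
```

Request:
arm_command --deltas '[{"rz":0.128,"dz":0.01,"fingers":0.045},{"rz":0.128,"dz":0.01},{"rz":0.128,"dz":0.01},{"rz":0.128,"dz":0.01},{"rz":0.127,"dz":0.01},{"dx":-0.037,"dy":0.012},{"dx":-0.037,"dy":0.012},{"dx":-0.037,"dy":0.012},{"dx":-0.037,"dy":0.012},{"dx":-0.037,"dy":0.012},{"dx":-0.037,"dy":0.012},{"dx":-0.037,"dy":0.012}]'

```text
invalid input
```

Request:
arm_command --deltas '[{"dx":-0.037,"dy":0.012},{"dx":-0.037,"dy":0.012},{"dx":-0.037,"dy":0.012},{"dx":-0.037,"dy":0.012},{"dx":-0.037,"dy":0.012},{},{}]'

```text
invalid input
```

```bash
python3 - <<'E'
from h import *
p=env.get_image("wrist");cv2.imwrite("pics/w1.png",p["color"]);s=env.observe()
print(s["time_s"],np.round(s["position"],4),np.round(s["tool_rot"],3).tolist(),np.round(s["q"],1),s["grip_width"])
R=np.array(s["tool_rot"]);print("cam in tool",(R.T@(np.array(p["eye"])-s["position"])).round(4),(R.T@np.array(p["orientation"])).round(3).tolist())
for q in("weight_50","felt_50"): print(q,[(np.round(r["box"]).tolist(),round(r["p"],2)) for r in env.look_for(q,p)])
print(proj(p,[.557,.223,.015]))
E
```

```text
1.55 [0.1875 0.5171 0.2313] [[-0.94, 0.341, 0.0], [0.341, 0.94, 0.0], [-0.0, 0.0, -1.0]] [ 57.7  21.8  74.3  -0.   83.9 -12.3] 0.08553064613186769
cam in tool [ 0.0823  0.0004 -0.1432] [[0.0, 0.948, 0.317], [1.0, -0.0, 0.0], [0.0, 0.317, -0.948]]
weight_50 []
felt_50 []
[213.6094775  510.66941955]
```

Request:
arm_command --deltas '[{"rx":0,"ry":0,"rz":0.128,"dx":0,"dy":0,"dz":0.01,"fingers":0.045},{"rx":0,"ry":0,"rz":0.128,"dx":0,"dy":0,"dz":0.01,"fingers":0.045},{"rx":0,"ry":0,"rz":0.128,"dx":0,"dy":0,"dz":0.01,"fingers":0.045},{"rx":0,"ry":0,"rz":0.128,"dx":0,"dy":0,"dz":0.01,"fingers":0.045},{"rx":0,"ry":0,"rz":0.127,"dx":0,"dy":0,"dz":0.01,"fingers":0.045},{"rx":0,"ry":0,"rz":0,"dx":-0.037,"dy":0.012,"dz":0,"fingers":0.045},{"rx":0,"ry":0,"rz":0,"dx":-0.037,"dy":0.012,"dz":0,"fingers":0.045},{"rx":0,"ry":0,"rz":0,"dx":-0.037,"dy":0.012,"dz":0,"fingers":0.045},{"rx":0,"ry":0,"rz":0,"dx":-0.037,"dy":0.012,"dz":0,"fingers":0.045},{"rx":0,"ry":0,"rz":0,"dx":-0.037,"dy":0.012,"dz":0,"fingers":0.045},{"rx":0,"ry":0,"rz":0,"dx":-0.037,"dy":0.012,"dz":0,"fingers":0.045},{"rx":0,"ry":0,"rz":0,"dx":-0.037,"dy":0.012,"dz":0,"fingers":0.045}]' --squeeze 40

```text
time_s: 2.85
position: [0.4015, 0.3461, 0.1815]
tool_rot: [[-0.551, 0.834, 0.0], [0.834, 0.551, 0.0], [-0.0, 0.0, -1.0]]
ft_force: [-0.1, -0.0, -0.2]
grip_width: 0.0449
gripper_force: 0.0
```

Request:
arm_command --deltas '[{"rx":0,"ry":0,"rz":0,"dx":-0.037,"dy":0.0125,"dz":0.012,"fingers":0.045},{"rx":0,"ry":0,"rz":0,"dx":-0.037,"dy":0.0125,"dz":0.012,"fingers":0.045},{"rx":0,"ry":0,"rz":0,"dx":-0.037,"dy":0.0125,"dz":0.012,"fingers":0.045},{"rx":0,"ry":0,"rz":0,"dx":-0.037,"dy":0.0125,"dz":0.012,"fingers":0.045},{"rx":0,"ry":0,"rz":0,"dx":-0.037,"dy":0.0125,"dz":0.012,"fingers":0.045},{"rx":0,"ry":0,"rz":0,"dx":0,"dy":0,"dz":0,"fingers":0.045}]'

```text
time_s: 3.45
position: [0.557, 0.2242, 0.1193]
tool_rot: [[-0.548, 0.837, -0.001], [0.837, 0.548, -0.001], [-0.0, -0.002, -1.0]]
ft_force: [-0.6, -0.0, 0.1]
grip_width: 0.0449
gripper_force: 0.0
```

```bash
cat > look.py <<'E'
import sys
from h import *
w=sys.argv[1];z0=float(sys.argv[2]);x0=np.array([float(sys.argv[3]),float(sys.argv[4])]);name=sys.argv[5]
p=env.get_image("wrist");cv2.imwrite(f"pics/{name}.png",p["color"]);s=env.observe()
P=np.array(s["position"]);R=np.array(s["tool_rot"])
print(s["time_s"],P.round(4),R.round(3).tolist(),np.round(s["q"],1))
uv=proj(p,[*x0,z0+.015]);print("expected",uv.round(),[(np.round(r["box"]).tolist(),round(r["p"],2)) for r in env.look_for(w,p)])
print("tips",[(np.round(r["location"]).tolist(),onz(p,r["location"],z0)[:2].round(4).tolist(),round(r["p"],2)) for r in env.tip_of(w,p)])
if w in D:
    b=near(env.look_for(w,p),uv,60)
    if b is not None:
        x,res=fitw(w,[(p,np.array(b))],z0,x0);print("fit",x.round(4),res,"tool delta",(R.T@(np.array([*x,z0])-P)).round(4))
E
python3 look.py weight_50 0 .557 .223 w1
```

```text
3.5 [0.5555 0.2259 0.1202] [[-0.549, 0.836, -0.002], [0.836, 0.549, -0.0], [0.001, -0.002, -1.0]] [ 10.8  32.3  75.8  -0.   72.1 -22.5]
expected [317. 243.] [([307.0, 227.0, 338.0, 256.0], 0.8), ([153.0, 469.0, 156.0, 477.0], 0.54)]
tips [([321.0, 237.0], [0.5596, 0.2249], 0.61)]
fit [0.56   0.2253] [ 0.5 -3.7 -0.5  3.5] tool delta [-0.003   0.0036  0.1201]
```

View pics/w1.png

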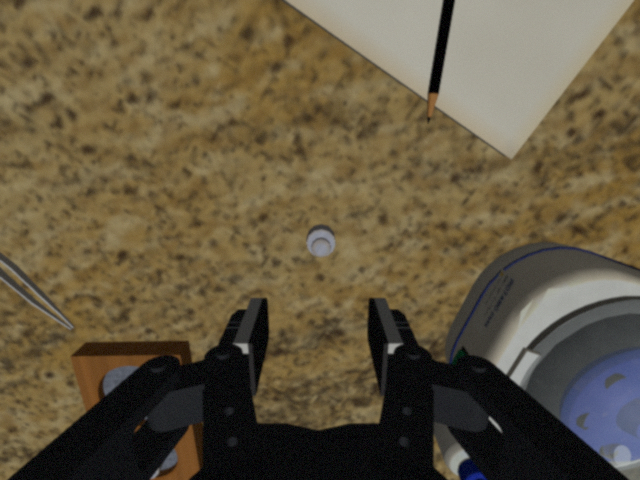

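The weight_50 stands at about (321,242) in the wrist view, centred between the fingers. The centrifuge to the right is clear.

Request:
arm_command --deltas '[{"rx":0,"ry":0,"rz":0,"dx":-0.003,"dy":0.0035,"dz":0.025,"fingers":0.045},{"rx":0,"ry":0,"rz":0,"dx":0,"dy":0,"dz":0.025,"fingers":0.045},{"rx":0,"ry":0,"rz":0,"dx":0,"dy":0,"dz":0.02,"fingers":0.04},{"rx":0,"ry":0,"rz":0,"dx":0,"dy":0,"dz":0.015,"fingers":0.035},{"rx":0,"ry":0,"rz":0,"dx":0,"dy":0,"dz":0.01,"fingers":0.03},{"rx":0,"ry":0,"rz":0,"dx":0,"dy":0,"dz":0,"fingers":0.028},{"rx":0,"ry":0,"rz":0,"dx":0,"dy":0,"dz":0,"fingers":0.028}]'

```text
time_s: 4.35
position: [0.5591, 0.2273, 0.0272]
tool_rot: [[-0.552, 0.834, 0.001], [0.834, 0.552, 0.0], [-0.0, 0.001, -1.0]]
ft_force: [0.0, 0.2, 0.2]
grip_width: 0.0276
gripper_force: 0.0
```

```bash
python3 look.py weight_50 0 .56 .2255 w2
```

```text
4.4 [0.5594 0.2272 0.0273] [[-0.552, 0.834, 0.002], [0.834, 0.552, 0.0], [-0.001, 0.002, -1.0]] [ 10.9  39.   80.7  -0.   60.3 -22.6]
expected [317. 305.] [([292.0, 275.0, 338.0, 331.0], 0.86)]
tips [([314.0, 289.0], [0.5582, 0.2255], 0.75)]
fit [0.5591 0.225 ] [ 0.1 -2.7 -0.1  2.5] tool delta [-0.0017 -0.0015  0.0273]
```

View pics/w2.png

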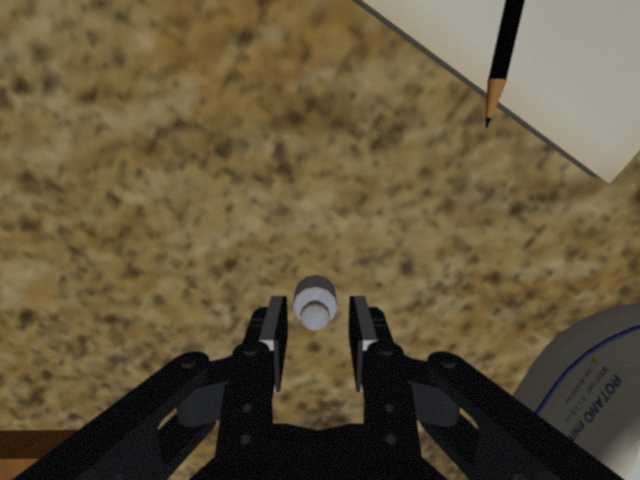

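The knob at (314,316) sits centred between the pads (gap centre about 318). Next I go down and close.

Request:
arm_command --deltas '[{"rx":0,"ry":0,"rz":0,"dx":-0.0015,"dy":-0.001,"dz":0.004,"fingers":0.028},{"rx":0,"ry":0,"rz":0,"dx":0,"dy":0,"dz":0.0035,"fingers":0.028},{"rx":0,"ry":0,"rz":0,"dx":0,"dy":0,"dz":0,"fingers":0.02},{"rx":0,"ry":0,"rz":0,"dx":0,"dy":0,"dz":0,"fingers":0.016},{"rx":0,"ry":0,"rz":0,"dx":0,"dy":0,"dz":0,"fingers":0.012},{"rx":0,"ry":0,"rz":0,"dx":0,"dy":0,"dz":0,"fingers":0.005},{"rx":0,"ry":0,"rz":0,"dx":0,"dy":0,"dz":0,"fingers":0.005}]' --squeeze 25

```text
time_s: 5.25
position: [0.5591, 0.225, 0.0188]
tool_rot: [[-0.551, 0.834, 0.0], [0.834, 0.551, -0.0], [-0.0, 0.0, -1.0]]
ft_force: [0.3, 0.1, -1.8]
grip_width: 0.0117
gripper_force: 24.3
```

Request:
arm_command --deltas '[{"rx":0,"ry":0,"rz":0,"dx":0,"dy":0,"dz":-0.005,"fingers":0.005},{"rx":0,"ry":0,"rz":0,"dx":0,"dy":0,"dz":-0.01,"fingers":0.005},{"rx":0,"ry":0,"rz":0,"dx":0,"dy":0,"dz":-0.02,"fingers":0.005},{"rx":0,"ry":0,"rz":0,"dx":0,"dy":0,"dz":-0.025,"fingers":0.005},{"rx":0,"ry":0,"rz":0,"dx":0,"dy":0,"dz":-0.025,"fingers":0.005},{"rx":0,"ry":0,"rz":0,"dx":0,"dy":0,"dz":-0.015,"fingers":0.005},{"rx":0,"ry":0,"rz":0,"dx":0,"dy":0,"dz":0,"fingers":0.005}]'

```text
time_s: 5.95
position: [0.5601, 0.2253, 0.1218]
tool_rot: [[-0.551, 0.834, 0.005], [0.834, 0.551, 0.001], [-0.002, 0.005, -1.0]]
ft_force: [0.9, 0.8, -1.4]
grip_width: 0.0114
gripper_force: 24.4
```

```bash
python3 look.py felt_50 0.0115 .6 -.126 w3
```

```text
6.0 [0.5594 0.2251 0.12  ] [[-0.551, 0.834, 0.002], [0.834, 0.551, 0.0], [-0.001, 0.002, -1.0]] [ 10.7  32.5  75.4   0.   72.  -22.8]
expected [157. 543.] [([95.0, 362.0, 163.0, 411.0], 0.63)]
tips [([135.0, 388.0], [0.5017, 0.0219], 0.85)]
```

View pics/w3.png

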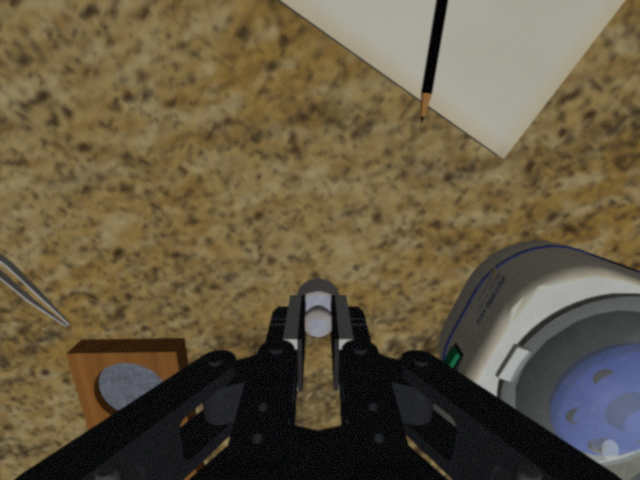

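weight_50 is held upright at (318,316), and felt_500 shows at (128,385). Next I carry it toward the narrowest pocket, stopping short so I can see the block.

Request:
arm_command --deltas '[{"rx":0,"ry":0,"rz":0,"dx":-0.02,"dy":-0.01,"dz":-0.01,"fingers":0.005},{"rx":0,"ry":0,"rz":0,"dx":-0.032,"dy":-0.0185,"dz":-0.01,"fingers":0.005},{"rx":0,"ry":0,"rz":0,"dx":-0.032,"dy":-0.0185,"dz":0,"fingers":0.005},{"rx":0,"ry":0,"rz":0,"dx":-0.032,"dy":-0.0185,"dz":0,"fingers":0.005},{"rx":0,"ry":0,"rz":0,"dx":-0.032,"dy":-0.0185,"dz":0,"fingers":0.005},{"rx":0,"ry":0,"rz":0,"dx":-0.032,"dy":-0.0185,"dz":0,"fingers":0.005},{"rx":0,"ry":0,"rz":0,"dx":-0.032,"dy":-0.0185,"dz":0,"fingers":0.005},{"rx":0,"ry":0,"rz":0,"dx":-0.032,"dy":-0.0185,"dz":0,"fingers":0.005},{"rx":0,"ry":0,"rz":0,"dx":-0.025,"dy":-0.0185,"dz":0,"fingers":0.005},{"rx":0,"ry":0,"rz":0,"dx":-0.015,"dy":-0.0105,"dz":0,"fingers":0.005},{"rx":0,"ry":0,"rz":0,"dx":0,"dy":0,"dz":0,"fingers":0.005}]'

```text
time_s: 7.2
position: [0.5746, -0.1069, 0.1376]
tool_rot: [[-0.549, 0.836, -0.002], [0.836, 0.549, 0.0], [0.001, -0.001, -1.0]]
ft_force: [0.4, 0.6, -1.3]
grip_width: 0.0115
gripper_force: 24.4
```

```bash
python3 look.py felt_50 0.0115 .6 -.126 w4; python3 look.py weight_100 0.0115 .54 -.034 w4b
```

```text
7.25 [ 0.5746 -0.1054  0.1377] [[-0.55, 0.835, -0.002], [0.835, 0.55, 0.001], [0.002, -0.001, -1.0]] [-22.   29.8  77.1   0.   73.2 -55.4]
expected [332. 276.] [([313.0, 250.0, 358.0, 288.0], 0.86), ([307.0, 181.0, 360.0, 234.0], 0.82), ([286.0, 0.0, 382.0, 75.0], 0.8), ([298.0, 89.0, 372.0, 166.0], 0.68)]
tips [([334.0, 208.0], [0.5738, -0.0823], 0.85), ([334.0, 22.0], [0.5025, 0.0224], 0.78), ([335.0, 128.0], [0.5406, -0.0329], 0.76), ([336.0, 268.0], [0.6028, -0.1236], 0.7)]
7.4 [ 0.5749 -0.1037  0.1384] [[-0.552, 0.834, -0.001], [0.834, 0.552, 0.001], [0.001, -0.0, -1.0]] [-21.8  29.8  77.1   0.   73.2 -55.4]
expected [332. 133.] [([298.0, 277.0, 339.0, 339.0], 0.92), ([102.0, 339.0, 176.0, 409.0], 0.77), ([64.0, 409.0, 113.0, 445.0], 0.71), ([0.0, 287.0, 91.0, 362.0], 0.65), ([0.0, 198.0, 95.0, 269.0], 0.62), ([313.0, 109.0, 352.0, 146.0], 0.59)]
tips [([152.0, 360.0], [0.515, -0.2876], 0.95), ([333.0, 130.0], [0.5404, -0.0315], 0.87), ([317.0, 295.0], [0.6044, -0.1499], 0.81), ([106.0, 425.0], [0.5099, -0.3823], 0.75), ([65.0, 307.0], [0.4291, -0.2804], 0.69), ([67.0, 223.0], [0.4037, -0.2068], 0.6)]
fit [ 0.5387 -0.0313] [-1.2 -3.1  1.2  3.4] tool delta [0.0803 0.0098 0.127 ]
```

View pics/w4.png

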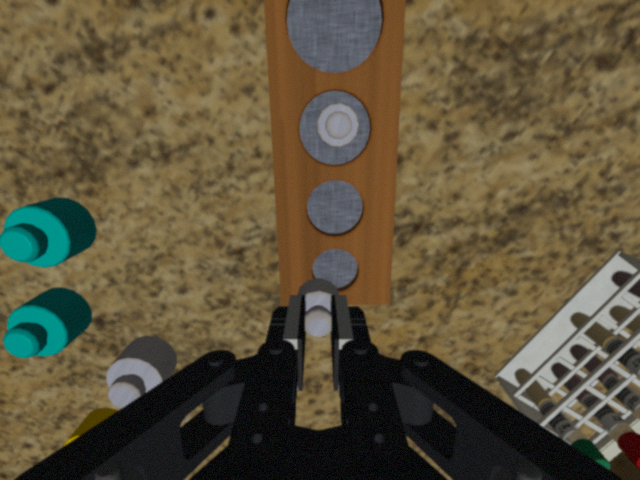

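The wrist view shows all four pockets: 64 mm at (334,22), weight_100 in the second at (335,128), third at (334,208), narrowest at (336,268). These agree with the spacing given, so I move over felt_50 and descend.

Request:
arm_command --deltas '[{"rx":0,"ry":0,"rz":0,"dx":-0.016,"dy":0.006,"dz":0,"fingers":0.005},{"rx":0,"ry":0,"rz":0,"dx":-0.0155,"dy":0.006,"dz":0.01,"fingers":0.005},{"rx":0,"ry":0,"rz":0,"dx":0,"dy":0,"dz":0.025,"fingers":0.005},{"rx":0,"ry":0,"rz":0,"dx":0,"dy":0,"dz":0.025,"fingers":0.005},{"rx":0,"ry":0,"rz":0,"dx":0,"dy":0,"dz":0.015,"fingers":0.005},{"rx":0,"ry":0,"rz":0,"dx":0,"dy":0,"dz":0.01,"fingers":0.005},{"rx":0,"ry":0,"rz":0,"dx":0,"dy":0,"dz":0,"fingers":0.005},{"rx":0,"ry":0,"rz":0,"dx":0,"dy":0,"dz":0,"fingers":0.005}]'

```text
time_s: 8.35
position: [0.6028, -0.1244, 0.0545]
tool_rot: [[-0.552, 0.834, 0.001], [0.834, 0.552, -0.0], [-0.001, 0.001, -1.0]]
ft_force: [0.3, 0.2, -0.4]
grip_width: 0.0113
gripper_force: 24.4
```

```bash
python3 look.py felt_50 0.0115 .602 -.124 w5
```

```text
8.4 [ 0.603  -0.1245  0.0548] [[-0.552, 0.834, 0.002], [0.834, 0.552, -0.001], [-0.001, 0.001, -1.0]] [-22.7  37.9  77.2  -0.   64.9 -56.1]
expected [317. 286.] [([277.0, 145.0, 355.0, 225.0], 0.94), ([259.0, 0.0, 370.0, 124.0], 0.87), ([286.0, 250.0, 348.0, 295.0], 0.59)]
tips [([318.0, 275.0], [0.6026, -0.1242], 0.88), ([320.0, 187.0], [0.5755, -0.0809], 0.72)]
```

View pics/w5.png

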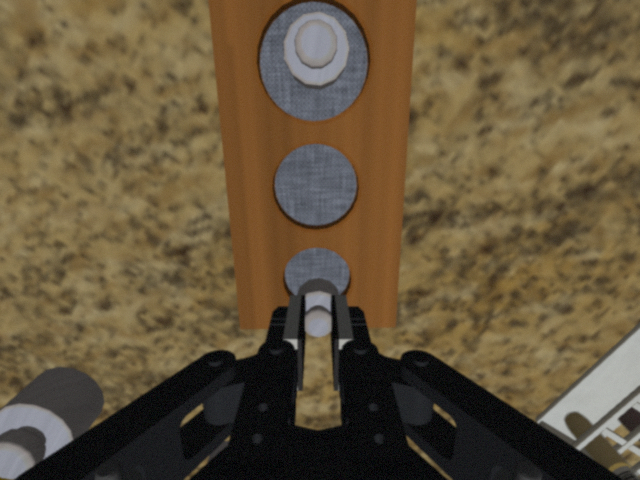

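weight_50 hangs over the narrowest pocket, with the felt centred at (317,275–286). Now I lower it gently.

Request:
arm_command --deltas '[{"rx":0,"ry":0,"rz":0,"dx":0,"dy":0,"dz":0.008,"fingers":0.005},{"rx":0,"ry":0,"rz":0,"dx":0,"dy":0,"dz":0.007,"fingers":0.005},{"rx":0,"ry":0,"rz":0,"dx":0,"dy":0,"dz":0.004,"fingers":0.005},{"rx":0,"ry":0,"rz":0,"dx":0,"dy":0,"dz":0.002,"fingers":0.005},{"rx":0,"ry":0,"rz":0,"dx":0,"dy":0,"dz":0.001,"fingers":0.005},{"rx":0,"ry":0,"rz":0,"dx":0,"dy":0,"dz":0,"fingers":0.005},{"rx":0,"ry":0,"rz":0,"dx":0,"dy":0,"dz":0,"fingers":0.005}]'

```text
time_s: 9.2
position: [0.6026, -0.1245, 0.032]
tool_rot: [[-0.551, 0.834, 0.0], [0.834, 0.551, -0.0], [-0.0, 0.0, -1.0]]
ft_force: [-0.0, -0.4, -1.5]
grip_width: 0.0114
gripper_force: 24.4
```

Request:
arm_command --deltas '[{"rx":0,"ry":0,"rz":0,"dx":0,"dy":0,"dz":0.001,"fingers":0.005},{"rx":0,"ry":0,"rz":0,"dx":0,"dy":0,"dz":0.001,"fingers":0.005},{"rx":0,"ry":0,"rz":0,"dx":0,"dy":0,"dz":0,"fingers":0.005}]'

```text
time_s: 9.5
position: [0.6026, -0.1245, 0.0303]
tool_rot: [[-0.551, 0.834, 0.001], [0.834, 0.551, -0.0], [-0.001, 0.0, -1.0]]
ft_force: [-1.5, -0.2, 3.3]
grip_width: 0.0118
gripper_force: 24.7
```

Request:
arm_command --deltas '[{"rx":0,"ry":0,"rz":0,"dx":0,"dy":0,"dz":0,"fingers":0.016},{"rx":0,"ry":0,"rz":0,"dx":0,"dy":0,"dz":0,"fingers":0.024},{"rx":0,"ry":0,"rz":0,"dx":0,"dy":0,"dz":0,"fingers":0.03},{"rx":0,"ry":0,"rz":0,"dx":0,"dy":0,"dz":0,"fingers":0.03},{"rx":0,"ry":0,"rz":0,"dx":0,"dy":0,"dz":-0.005,"fingers":0.03},{"rx":0,"ry":0,"rz":0,"dx":0,"dy":0,"dz":-0.02,"fingers":0.03},{"rx":0,"ry":0,"rz":0,"dx":0,"dy":0,"dz":-0.025,"fingers":0.03},{"rx":0,"ry":0,"rz":0,"dx":0.025,"dy":0,"dz":-0.01,"fingers":0.034},{"rx":0,"ry":0,"rz":0,"dx":0.03,"dy":0,"dz":0,"fingers":0.034},{"rx":0,"ry":0,"rz":0,"dx":0.03,"dy":0,"dz":0,"fingers":0.034},{"rx":0,"ry":0,"rz":0,"dx":0.02,"dy":-0.001,"dz":0,"fingers":0.034},{"rx":0,"ry":0,"rz":0,"dx":0,"dy":0,"dz":0,"fingers":0.034}]'

```text
time_s: 10.7
position: [0.5425, -0.0356, 0.0904]
tool_rot: [[-0.553, 0.833, -0.001], [0.833, 0.553, 0.0], [0.001, -0.0, -1.0]]
ft_force: [0.7, -0.5, -0.4]
grip_width: 0.0341
gripper_force: 0.0
```

```bash
python3 look.py weight_100 0.0115 .5395 -.032 w6;  python3 - <<'E'
from h import *
T=env.get_image("top");print([np.round(r["location"]).tolist() for r in env.tip_of("felt_50",T)],[np.round(r["location"]).tolist() for r in env.tip_of("weight_50",T)], proj(T,[.602,-.124,.0115]))
E
```

```text
10.75 [ 0.5437 -0.0369  0.0904] [[-0.552, 0.834, 0.001], [0.834, 0.552, -0.0], [-0.001, 0.0, -1.0]] [-16.3  29.5  87.2  -0.   63.3 -49.9]
expected [317. 255.] [([0.0, 393.0, 60.0, 480.0], 0.91), ([0.0, 311.0, 62.0, 394.0], 0.86), ([305.0, 376.0, 335.0, 422.0], 0.8), ([296.0, 230.0, 338.0, 278.0], 0.57)]
tips [([33.0, 335.0], [0.404, -0.2032], 0.95), ([319.0, 248.0], [0.5408, -0.0317], 0.9), ([319.0, 383.0], [0.6019, -0.1232], 0.81), ([33.0, 415.0], [0.4288, -0.2759], 0.56)]
fit [ 0.5393 -0.0317] [-2.3 -3.   2.3  2.9] tool delta [ 0.0068 -0.0008  0.0789]
[[335.0, 234.0]] [[441.0, 267.0], [405.0, 270.0], [405.0, 304.0], [392.0, 220.0]] [333.52292185 235.1316986 ]
```

View pics/w6.png

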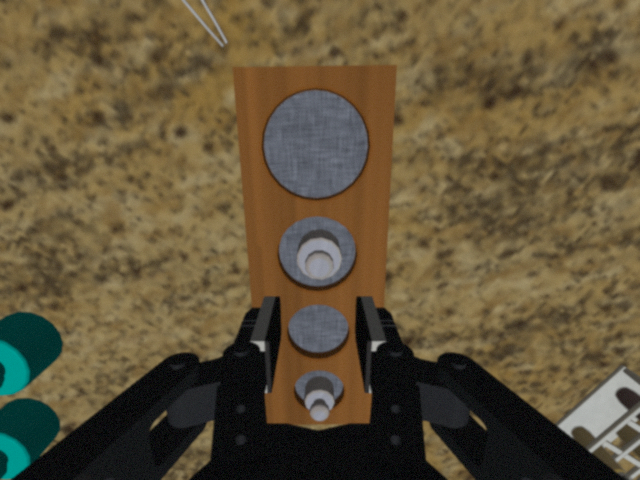

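weight_50 stands upright in its pocket at (320,395). weight_100 is at (318,255) and the third pocket at (319,330). Next I grasp weight_100.

Request:
arm_command --deltas '[{"rx":0,"ry":0,"rz":0,"dx":0.006,"dy":-0.0005,"dz":0.01,"fingers":0.034},{"rx":0,"ry":0,"rz":0,"dx":0,"dy":0,"dz":0.02,"fingers":0.034},{"rx":0,"ry":0,"rz":0,"dx":0,"dy":0,"dz":0.015,"fingers":0.032},{"rx":0,"ry":0,"rz":0,"dx":0,"dy":0,"dz":0.007,"fingers":0.03},{"rx":0,"ry":0,"rz":0,"dx":0,"dy":0,"dz":0.003,"fingers":0.03},{"rx":0,"ry":0,"rz":0,"dx":0,"dy":0,"dz":0,"fingers":0.024},{"rx":0,"ry":0,"rz":0,"dx":0,"dy":0,"dz":0,"fingers":0.018},{"rx":0,"ry":0,"rz":0,"dx":0,"dy":0,"dz":0,"fingers":0.013},{"rx":0,"ry":0,"rz":0,"dx":0,"dy":0,"dz":0,"fingers":0.008},{"rx":0,"ry":0,"rz":0,"dx":0,"dy":0,"dz":0,"fingers":0.008}]'

```text
time_s: 12.05
position: [0.5405, -0.0328, 0.0354]
tool_rot: [[-0.551, 0.834, 0.002], [0.834, 0.551, -0.0], [-0.001, 0.001, -1.0]]
ft_force: [1.4, 0.4, 3.3]
grip_width: 0.015
gripper_force: 24.5
```

Request:
arm_command --deltas '[{"rx":0,"ry":0,"rz":0,"dx":0,"dy":0,"dz":-0.005,"fingers":0.008},{"rx":0,"ry":0,"rz":0,"dx":0,"dy":0,"dz":-0.012,"fingers":0.008},{"rx":0,"ry":0,"rz":0,"dx":0,"dy":0,"dz":-0.012,"fingers":0.008},{"rx":0,"ry":0,"rz":0,"dx":-0.01,"dy":0,"dz":0,"fingers":0.008},{"rx":0,"ry":0,"rz":0,"dx":-0.02,"dy":0.001,"dz":0,"fingers":0.008},{"rx":0,"ry":0,"rz":0,"dx":-0.02,"dy":0,"dz":0,"fingers":0.008},{"rx":0,"ry":0,"rz":0,"dx":-0.0105,"dy":0,"dz":0,"fingers":0.008},{"rx":0,"ry":0,"rz":0,"dx":0,"dy":0,"dz":0,"fingers":0.008},{"rx":0,"ry":0,"rz":0,"dx":0,"dy":0,"dz":0.01,"fingers":0.008},{"rx":0,"ry":0,"rz":0,"dx":0,"dy":0,"dz":0.005,"fingers":0.008},{"rx":0,"ry":0,"rz":0,"dx":0,"dy":0,"dz":0,"fingers":0.008},{"rx":0,"ry":0,"rz":0,"dx":0,"dy":0,"dz":0,"fingers":0.008}]'

```text
time_s: 13.25
position: [0.5739, -0.0822, 0.0487]
tool_rot: [[-0.552, 0.834, -0.001], [0.834, 0.552, 0.0], [0.001, -0.0, -1.0]]
ft_force: [-0.5, 0.6, -1.3]
grip_width: 0.0147
gripper_force: 24.5
```

```bash
python3 look.py felt_100 0.0115 .574 -.0817 w7
```

```text
13.3 [ 0.5741 -0.0823  0.0489] [[-0.552, 0.834, -0.0], [0.834, 0.552, 0.0], [0.0, -0.0, -1.0]] [-19.8  35.5  83.7   0.   60.8 -53.3]
expected [318. 291.] [([280.0, 246.0, 352.0, 295.0], 0.88), ([266.0, 118.0, 367.0, 224.0], 0.8), ([302.0, 337.0, 336.0, 353.0], 0.78), ([238.0, 0.0, 382.0, 97.0], 0.66)]
tips [([313.0, 18.0], [0.5016, 0.0231], 0.87), ([314.0, 171.0], [0.5392, -0.0329], 0.79), ([319.0, 280.0], [0.5743, -0.0816], 0.74), ([322.0, 356.0], [0.6035, -0.1228], 0.55)]
```

View pics/w7.png

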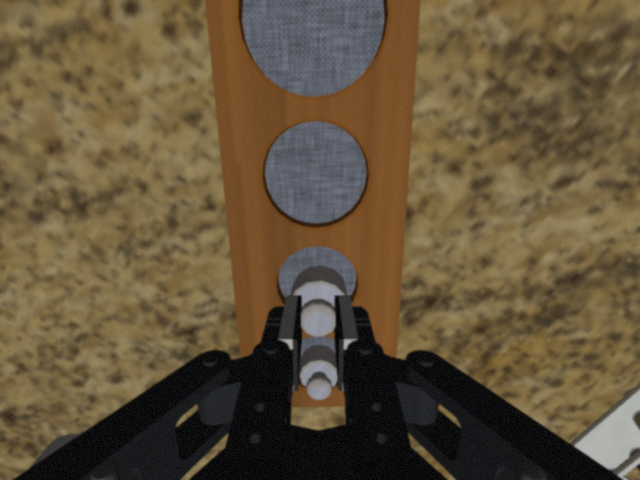

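weight_100 is centred over the third pocket at (318,280), so I lower it.

Request:
arm_command --deltas '[{"rx":0,"ry":0,"rz":0,"dx":0,"dy":0,"dz":0.007,"fingers":0.008},{"rx":0,"ry":0,"rz":0,"dx":0,"dy":0,"dz":0.003,"fingers":0.008},{"rx":0,"ry":0,"rz":0,"dx":0,"dy":0,"dz":0.0015,"fingers":0.008},{"rx":0,"ry":0,"rz":0,"dx":0,"dy":0,"dz":0.001,"fingers":0.008},{"rx":0,"ry":0,"rz":0,"dx":0,"dy":0,"dz":0.001,"fingers":0.008},{"rx":0,"ry":0,"rz":0,"dx":0,"dy":0,"dz":0,"fingers":0.008},{"rx":0,"ry":0,"rz":0,"dx":0,"dy":0,"dz":0,"fingers":0.008}]'

```text
time_s: 14.1
position: [0.5743, -0.0826, 0.0355]
tool_rot: [[-0.551, 0.834, 0.0], [0.834, 0.551, -0.0], [-0.0, 0.0, -1.0]]
ft_force: [0.0, -0.4, 0.7]
grip_width: 0.0148
gripper_force: 24.6
```

Request:
arm_command --deltas '[{"rx":0,"ry":0,"rz":0,"dx":0,"dy":0,"dz":0.0007,"fingers":0.008},{"rx":0,"ry":0,"rz":0,"dx":0,"dy":0,"dz":0,"fingers":0.008},{"rx":0,"ry":0,"rz":0,"dx":0,"dy":0,"dz":0,"fingers":0.02},{"rx":0,"ry":0,"rz":0,"dx":0,"dy":0,"dz":0,"fingers":0.028},{"rx":0,"ry":0,"rz":0,"dx":0,"dy":0,"dz":0,"fingers":0.034},{"rx":0,"ry":0,"rz":0,"dx":0,"dy":0,"dz":0,"fingers":0.034},{"rx":0,"ry":0,"rz":0,"dx":0,"dy":0,"dz":-0.005,"fingers":0.034},{"rx":0,"ry":0,"rz":0,"dx":0,"dy":0,"dz":-0.02,"fingers":0.034},{"rx":0,"ry":0,"rz":0,"dx":0,"dy":0,"dz":-0.03,"fingers":0.034},{"rx":0,"ry":0,"rz":0,"dx":-0.01,"dy":-0.003,"dz":-0.03,"fingers":0.034},{"rx":0,"ry":0,"rz":0,"dx":-0.03,"dy":-0.01,"dz":0,"fingers":0.034},{"rx":0,"ry":0,"rz":0,"dx":-0.03,"dy":-0.01,"dz":0,"fingers":0.04}]'

```text
time_s: 15.3
position: [0.5942, -0.1542, 0.1213]
tool_rot: [[-0.552, 0.834, 0.002], [0.834, 0.552, -0.001], [-0.002, 0.001, -1.0]]
ft_force: [0.2, -0.0, 0.2]
grip_width: 0.0401
gripper_force: 0.0
```

Request:
arm_command --deltas '[{"rx":0,"ry":0,"rz":0,"dx":-0.035,"dy":-0.01,"dz":0,"fingers":0.04},{"rx":0,"ry":0,"rz":0,"dx":-0.035,"dy":-0.01,"dz":0,"fingers":0.04},{"rx":0,"ry":0,"rz":0,"dx":-0.03,"dy":-0.01,"dz":0,"fingers":0.04},{"rx":0,"ry":0,"rz":0,"dx":-0.03,"dy":-0.01,"dz":0,"fingers":0.04},{"rx":0,"ry":0,"rz":0,"dx":0,"dy":0,"dz":0,"fingers":0.04},{"rx":0,"ry":0,"rz":0,"dx":0,"dy":0,"dz":0,"fingers":0.04}]'

```text
time_s: 15.9
position: [0.6316, -0.2844, 0.1194]
tool_rot: [[-0.551, 0.835, -0.0], [0.835, 0.551, 0.001], [0.001, -0.0, -1.0]]
ft_force: [0.0, 0.2, -0.1]
grip_width: 0.0398
gripper_force: 0.0
```

```bash
python3 look.py weight_200 0 .632 -.284 w8
```

```text
15.95 [ 0.6317 -0.2836  0.1197] [[-0.551, 0.834, -0.0], [0.834, 0.551, 0.001], [0.001, -0.0, -1.0]] [-34.   41.1  58.2   0.   80.8 -67.4]
expected [319. 242.] [([404.0, 0.0, 449.0, 32.0], 0.93), ([298.0, 217.0, 344.0, 268.0], 0.86), ([55.0, 241.0, 146.0, 314.0], 0.68), ([115.0, 131.0, 205.0, 205.0], 0.59), ([0.0, 41.0, 94.0, 132.0], 0.57)]
tips [([419.0, 12.0], [0.6028, -0.1215], 0.94), ([115.0, 268.0], [0.5101, -0.3975], 0.8), ([174.0, 166.0], [0.5132, -0.2974], 0.65), ([58.0, 89.0], [0.4239, -0.2944], 0.65), ([319.0, 237.0], [0.6326, -0.2843], 0.59)]
fit [ 0.6341 -0.284 ] [-2.1 -2.4  2.1  2.5] tool delta [-0.0017  0.0018  0.1197]
```

View pics/w8.png

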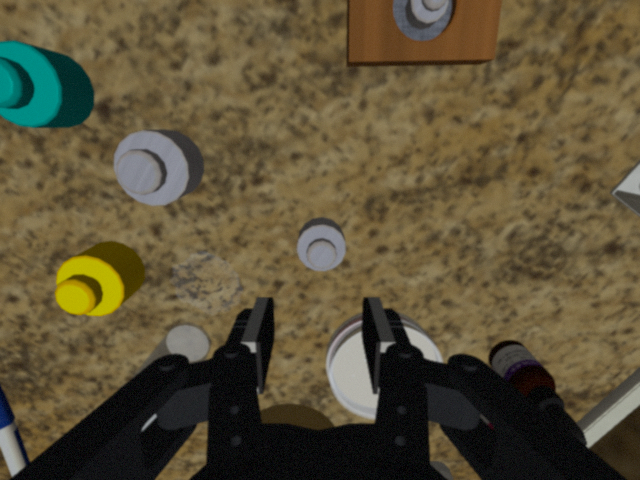

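weight_200 is at (321,247), about (0.633,-0.284). The pot at (187,345) and the dish at (385,365) are clear of the descent.

Request:
arm_command --deltas '[{"rx":0,"ry":0,"rz":0,"dx":-0.001,"dy":0.001,"dz":0.02,"fingers":0.04},{"rx":0,"ry":0,"rz":0,"dx":0,"dy":0,"dz":0.025,"fingers":0.04},{"rx":0,"ry":0,"rz":0,"dx":0,"dy":0,"dz":0.02,"fingers":0.04},{"rx":0,"ry":0,"rz":0,"dx":0,"dy":0,"dz":0.015,"fingers":0.04},{"rx":0,"ry":0,"rz":0,"dx":0,"dy":0,"dz":0.01,"fingers":0.036},{"rx":0,"ry":0,"rz":0,"dx":0,"dy":0,"dz":0.0035,"fingers":0.034},{"rx":0,"ry":0,"rz":0,"dx":0,"dy":0,"dz":0,"fingers":0.028},{"rx":0,"ry":0,"rz":0,"dx":0,"dy":0,"dz":0,"fingers":0.023},{"rx":0,"ry":0,"rz":0,"dx":0,"dy":0,"dz":0,"fingers":0.018},{"rx":0,"ry":0,"rz":0,"dx":0,"dy":0,"dz":0,"fingers":0.012},{"rx":0,"ry":0,"rz":0,"dx":0,"dy":0,"dz":0,"fingers":0.012}]' --squeeze 35

```text
time_s: 17.2
position: [0.6338, -0.2847, 0.0272]
tool_rot: [[-0.551, 0.834, 0.002], [0.834, 0.551, -0.001], [-0.002, 0.001, -1.0]]
ft_force: [0.7, 1.2, 5.7]
grip_width: 0.0188
gripper_force: 34.3
```

Request:
arm_command --deltas '[{"rx":0,"ry":0,"rz":0,"dx":0,"dy":0,"dz":-0.005,"fingers":0.012},{"rx":0,"ry":0,"rz":0,"dx":0,"dy":0,"dz":-0.02,"fingers":0.012},{"rx":0,"ry":0,"rz":0,"dx":0,"dy":0,"dz":-0.03,"fingers":0.012},{"rx":0,"ry":0,"rz":0,"dx":0.015,"dy":0.004,"dz":-0.025,"fingers":0.012},{"rx":0,"ry":0,"rz":0,"dx":0.03,"dy":0.007,"dz":0,"fingers":0.012},{"rx":0,"ry":0,"rz":0,"dx":0.03,"dy":0.007,"dz":0,"fingers":0.012},{"rx":0,"ry":0,"rz":0,"dx":0.03,"dy":0.007,"dz":0,"fingers":0.012},{"rx":0,"ry":0,"rz":0,"dx":0.03,"dy":0.007,"dz":0,"fingers":0.012},{"rx":0,"ry":0,"rz":0,"dx":0.03,"dy":0.007,"dz":0,"fingers":0.012},{"rx":0,"ry":0,"rz":0,"dx":0.03,"dy":0.007,"dz":0,"fingers":0.012},{"rx":0,"ry":0,"rz":0,"dx":0.03,"dy":0.007,"dz":0,"fingers":0.012},{"rx":0,"ry":0,"rz":0,"dx":0.02,"dy":0.005,"dz":0,"fingers":0.012}]'

```text
time_s: 18.4
position: [0.5452, -0.0463, 0.1059]
tool_rot: [[-0.552, 0.834, -0.002], [0.834, 0.552, 0.001], [0.001, -0.001, -1.0]]
ft_force: [0.6, -0.7, -1.2]
grip_width: 0.0186
gripper_force: 34.4
```

Request:
arm_command --deltas '[{"rx":0,"ry":0,"rz":0,"dx":0.016,"dy":0.0025,"dz":0,"fingers":0.012},{"rx":0,"ry":0,"rz":0,"dx":0,"dy":0,"dz":0,"fingers":0.012},{"rx":0,"ry":0,"rz":0,"dx":0,"dy":0,"dz":0.02,"fingers":0.012},{"rx":0,"ry":0,"rz":0,"dx":0,"dy":0,"dz":0.015,"fingers":0.012},{"rx":0,"ry":0,"rz":0,"dx":0,"dy":0,"dz":0.01,"fingers":0.012},{"rx":0,"ry":0,"rz":0,"dx":0,"dy":0,"dz":0,"fingers":0.012},{"rx":0,"ry":0,"rz":0,"dx":0,"dy":0,"dz":0,"fingers":0.012}]'

```text
time_s: 19.1
position: [0.5402, -0.0338, 0.0614]
tool_rot: [[-0.551, 0.835, 0.0], [0.835, 0.551, -0.0], [-0.0, 0.0, -1.0]]
ft_force: [-0.3, -0.5, -1.4]
grip_width: 0.0187
gripper_force: 34.4
```

```bash
python3 look.py felt_200 0.0115 .540 -.033 w9
```

```text
19.15 [ 0.5403 -0.0338  0.0617] [[-0.551, 0.834, 0.001], [0.834, 0.551, -0.0], [-0.001, 0.001, -1.0]] [-16.1  31.5  89.5  -0.   58.9 -49.6]
expected [318. 280.] [([255.0, 89.0, 379.0, 214.0], 0.94), ([275.0, 230.0, 360.0, 293.0], 0.94), ([296.0, 401.0, 348.0, 423.0], 0.86), ([296.0, 340.0, 303.0, 372.0], 0.63)]
tips [([315.0, 152.0], [0.5008, 0.0228], 0.96), ([318.0, 270.0], [0.54, -0.0333], 0.87), ([321.0, 416.0], [0.6019, -0.1237], 0.59)]
```

View pics/w9.png

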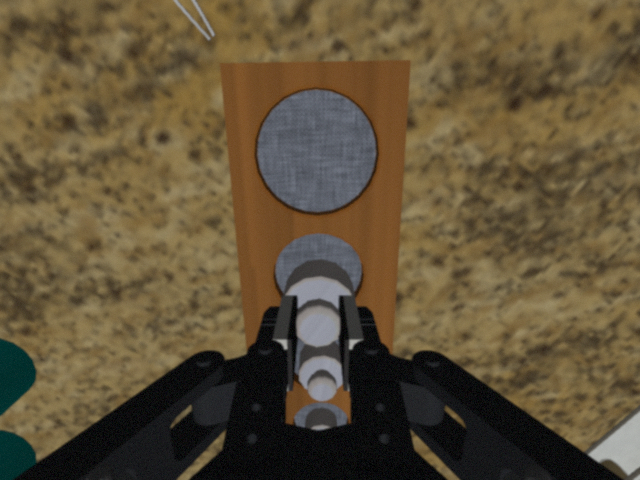

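weight_200 hangs centred over the second pocket at (318,270), and weight_100 stands well behind it. I lower it.

Request:
arm_command --deltas '[{"rx":0,"ry":0,"rz":0,"dx":0,"dy":0,"dz":0.01,"fingers":0.012},{"rx":0,"ry":0,"rz":0,"dx":0,"dy":0,"dz":0.007,"fingers":0.012},{"rx":0,"ry":0,"rz":0,"dx":0,"dy":0,"dz":0.003,"fingers":0.012},{"rx":0,"ry":0,"rz":0,"dx":0,"dy":0,"dz":0.0015,"fingers":0.012},{"rx":0,"ry":0,"rz":0,"dx":0,"dy":0,"dz":0.001,"fingers":0.012},{"rx":0,"ry":0,"rz":0,"dx":0,"dy":0,"dz":0.0005,"fingers":0.012},{"rx":0,"ry":0,"rz":0,"dx":0,"dy":0,"dz":0,"fingers":0.012},{"rx":0,"ry":0,"rz":0,"dx":0,"dy":0,"dz":0,"fingers":0.012}]'

```text
time_s: 20.05
position: [0.54, -0.0334, 0.0386]
tool_rot: [[-0.551, 0.834, 0.001], [0.834, 0.551, -0.0], [-0.001, 0.001, -1.0]]
ft_force: [-1.7, 1.0, 5.4]
grip_width: 0.0191
gripper_force: 35.0
```

Request:
arm_command --deltas '[{"rx":0,"ry":0,"rz":0,"dx":0,"dy":0,"dz":0,"fingers":0.024},{"rx":0,"ry":0,"rz":0,"dx":0,"dy":0,"dz":0,"fingers":0.032},{"rx":0,"ry":0,"rz":0,"dx":0,"dy":0,"dz":0,"fingers":0.038},{"rx":0,"ry":0,"rz":0,"dx":0,"dy":0,"dz":0,"fingers":0.038},{"rx":0,"ry":0,"rz":0,"dx":0,"dy":0,"dz":-0.005,"fingers":0.038},{"rx":0,"ry":0,"rz":0,"dx":0,"dy":0,"dz":-0.02,"fingers":0.038},{"rx":0,"ry":0,"rz":0,"dx":0,"dy":0,"dz":-0.035,"fingers":0.038},{"rx":0,"ry":0,"rz":0,"dx":-0.015,"dy":-0.012,"dz":-0.03,"fingers":0.045},{"rx":0,"ry":0,"rz":0,"dx":-0.03,"dy":-0.025,"dz":0,"fingers":0.045},{"rx":0,"ry":0,"rz":0,"dx":-0.03,"dy":-0.025,"dz":0,"fingers":0.045},{"rx":0,"ry":0,"rz":0,"dx":-0.03,"dy":-0.025,"dz":0,"fingers":0.045},{"rx":0,"ry":0,"rz":0,"dx":-0.03,"dy":-0.025,"dz":0,"fingers":0.045}]'

```text
time_s: 21.25
position: [0.5205, -0.2092, 0.1286]
tool_rot: [[-0.551, 0.834, 0.0], [0.834, 0.551, -0.0], [-0.0, 0.0, -1.0]]
ft_force: [0.9, 0.3, 0.7]
grip_width: 0.0451
gripper_force: 0.0
```

Request:
arm_command --deltas '[{"rx":0,"ry":0,"rz":0,"dx":-0.03,"dy":-0.025,"dz":0,"fingers":0.045},{"rx":0,"ry":0,"rz":0,"dx":-0.025,"dy":-0.02,"dz":0,"fingers":0.045},{"rx":0,"ry":0,"rz":0,"dx":-0.015,"dy":-0.013,"dz":0,"fingers":0.045},{"rx":0,"ry":0,"rz":0,"dx":0,"dy":0,"dz":0,"fingers":0.045},{"rx":0,"ry":0,"rz":0,"dx":0,"dy":0,"dz":0,"fingers":0.045}]'

```text
time_s: 21.75
position: [0.511, -0.2973, 0.1281]
tool_rot: [[-0.551, 0.834, -0.0], [0.834, 0.551, 0.001], [0.001, 0.0, -1.0]]
ft_force: [0.4, 0.6, -0.6]
grip_width: 0.0451
gripper_force: 0.0
```

```bash
python3 look.py weight_500 0 .511 -.298 w10
```

```text
21.8 [ 0.5112 -0.2969  0.1282] [[-0.552, 0.834, -0.0], [0.834, 0.552, 0.001], [0.001, 0.0, -1.0]] [-41.6  31.   76.7   0.   72.3 -75.1]
expected [317. 239.] [([565.0, 0.0, 638.0, 43.0], 0.92), ([200.0, 0.0, 281.0, 89.0], 0.87), ([180.0, 136.0, 259.0, 213.0], 0.84), ([552.0, 90.0, 607.0, 126.0], 0.79), ([219.0, 303.0, 283.0, 370.0], 0.7), ([284.0, 206.0, 353.0, 279.0], 0.58)]
tips [([254.0, 324.0], [0.5099, -0.3985], 0.96), ([566.0, 110.0], [0.6094, -0.121], 0.82), ([582.0, 22.0], [0.5773, -0.0759], 0.73), ([320.0, 235.0], [0.5132, -0.2979], 0.7), ([225.0, 168.0], [0.424, -0.2934], 0.68), ([248.0, 54.0], [0.3996, -0.2162], 0.62), ([565.0, 105.0], [0.6063, -0.1192], 0.4)]
fit [ 0.5122 -0.2981] [ 0.6 -0.8 -0.6  0.7] tool delta [-0.0016  0.0002  0.1282]
```

View pics/w10.png

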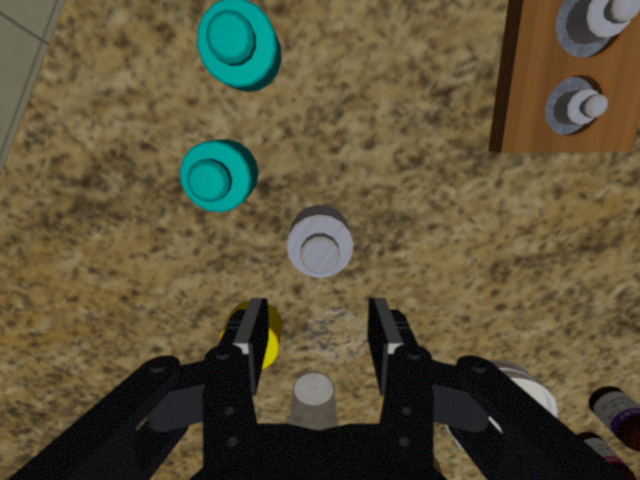

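weight_500 is the grey one at (320,245), about (0.5125,-0.298). Turquoise at (218,175) and yellow at (250,335) are outside the fingers' path.

Request:
arm_command --deltas '[{"rx":0,"ry":0,"rz":0,"dx":-0.0015,"dy":0.0003,"dz":0.02,"fingers":0.045},{"rx":0,"ry":0,"rz":0,"dx":0,"dy":0,"dz":0.025,"fingers":0.045},{"rx":0,"ry":0,"rz":0,"dx":0,"dy":0,"dz":0.02,"fingers":0.045},{"rx":0,"ry":0,"rz":0,"dx":0,"dy":0,"dz":0.015,"fingers":0.045},{"rx":0,"ry":0,"rz":0,"dx":0,"dy":0,"dz":0.007,"fingers":0.042},{"rx":0,"ry":0,"rz":0,"dx":0,"dy":0,"dz":0.003,"fingers":0.038},{"rx":0,"ry":0,"rz":0,"dx":0,"dy":0,"dz":0,"fingers":0.033},{"rx":0,"ry":0,"rz":0,"dx":0,"dy":0,"dz":0,"fingers":0.028},{"rx":0,"ry":0,"rz":0,"dx":0,"dy":0,"dz":0,"fingers":0.022},{"rx":0,"ry":0,"rz":0,"dx":0,"dy":0,"dz":0,"fingers":0.015},{"rx":0,"ry":0,"rz":0,"dx":0,"dy":0,"dz":0,"fingers":0.015}]' --squeeze 60

```text
time_s: 23.05
position: [0.5128, -0.2993, 0.0392]
tool_rot: [[-0.551, 0.834, 0.002], [0.834, 0.551, -0.001], [-0.002, 0.001, -1.0]]
ft_force: [1.6, 2.1, 6.7]
grip_width: 0.0242
gripper_force: 58.8
```

Request:
arm_command --deltas '[{"rx":0,"ry":0,"rz":0,"dx":0,"dy":0,"dz":-0.005,"fingers":0.015},{"rx":0,"ry":0,"rz":0,"dx":0,"dy":0,"dz":-0.02,"fingers":0.015},{"rx":0,"ry":0,"rz":0,"dx":0,"dy":0,"dz":-0.03,"fingers":0.015},{"rx":0,"ry":0,"rz":0,"dx":0.015,"dy":0.009,"dz":-0.025,"fingers":0.015},{"rx":0,"ry":0,"rz":0,"dx":0.03,"dy":0.0185,"dz":0,"fingers":0.015},{"rx":0,"ry":0,"rz":0,"dx":0.03,"dy":0.0185,"dz":0,"fingers":0.015},{"rx":0,"ry":0,"rz":0,"dx":0.03,"dy":0.0185,"dz":0,"fingers":0.015},{"rx":0,"ry":0,"rz":0,"dx":0.03,"dy":0.0185,"dz":0,"fingers":0.015},{"rx":0,"ry":0,"rz":0,"dx":0.03,"dy":0.0185,"dz":0,"fingers":0.015},{"rx":0,"ry":0,"rz":0,"dx":0.03,"dy":0.0185,"dz":0,"fingers":0.015},{"rx":0,"ry":0,"rz":0,"dx":0.03,"dy":0.0185,"dz":0,"fingers":0.015},{"rx":0,"ry":0,"rz":0,"dx":0.025,"dy":0.015,"dz":0,"fingers":0.015}]'

```text
time_s: 24.25
position: [0.5014, -0.0044, 0.1178]
tool_rot: [[-0.552, 0.834, -0.002], [0.834, 0.552, 0.0], [0.001, -0.001, -1.0]]
ft_force: [0.5, -0.6, -4.7]
grip_width: 0.0238
gripper_force: 59.7
```

Request:
arm_command --deltas '[{"rx":0,"ry":0,"rz":0,"dx":0.015,"dy":0.01,"dz":0,"fingers":0.015},{"rx":0,"ry":0,"rz":0,"dx":0.008,"dy":0.0045,"dz":0,"fingers":0.015},{"rx":0,"ry":0,"rz":0,"dx":0,"dy":0,"dz":0,"fingers":0.015},{"rx":0,"ry":0,"rz":0,"dx":0,"dy":0,"dz":0.02,"fingers":0.015},{"rx":0,"ry":0,"rz":0,"dx":0,"dy":0,"dz":0.015,"fingers":0.015},{"rx":0,"ry":0,"rz":0,"dx":0,"dy":0,"dz":0.01,"fingers":0.015},{"rx":0,"ry":0,"rz":0,"dx":0,"dy":0,"dz":0,"fingers":0.015},{"rx":0,"ry":0,"rz":0,"dx":0,"dy":0,"dz":0,"fingers":0.015}]'

```text
time_s: 25.05
position: [0.5021, 0.0206, 0.0734]
tool_rot: [[-0.551, 0.835, 0.0], [0.835, 0.551, -0.0], [-0.0, 0.0, -1.0]]
ft_force: [-0.2, 0.3, -5.1]
grip_width: 0.0238
gripper_force: 59.7
```

```bash
python3 look.py felt_500 0.0115 .502 .0227 w11
```

```text
25.1 [0.5022 0.0208 0.0737] [[-0.551, 0.834, 0.001], [0.834, 0.551, -0.0], [-0.001, 0.001, -1.0]] [-11.1  27.5  95.   -0.   57.4 -44.6]
expected [320. 270.] [([271.0, 212.0, 369.0, 275.0], 0.97), ([292.0, 405.0, 348.0, 424.0], 0.94), ([287.0, 338.0, 299.0, 374.0], 0.59)]
tips [([324.0, 421.0], [0.5751, -0.0823], 0.62)]
```

View pics/w11.png

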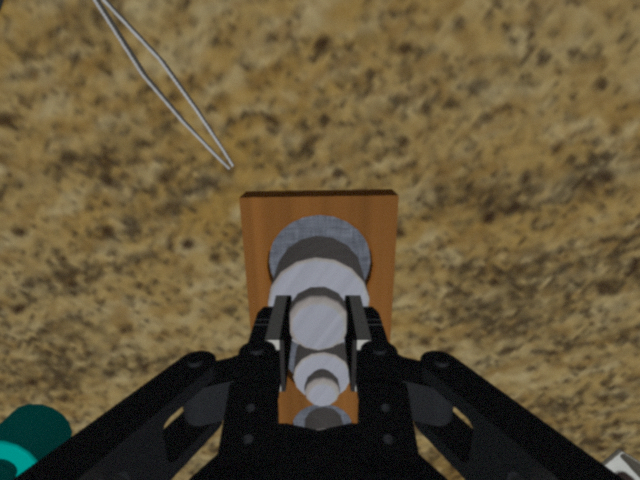

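weight_500 hangs centred over the widest pocket, with the felt box spanning (271–369, 212–275+). I lower it.

Request:
arm_command --deltas '[{"rx":0,"ry":0,"rz":0,"dx":0.001,"dy":0,"dz":0.01,"fingers":0.015},{"rx":0,"ry":0,"rz":0,"dx":0,"dy":0,"dz":0.007,"fingers":0.015},{"rx":0,"ry":0,"rz":0,"dx":0,"dy":0,"dz":0.003,"fingers":0.015},{"rx":0,"ry":0,"rz":0,"dx":0,"dy":0,"dz":0.001,"fingers":0.015},{"rx":0,"ry":0,"rz":0,"dx":0,"dy":0,"dz":0.001,"fingers":0.015},{"rx":0,"ry":0,"rz":0,"dx":0,"dy":0,"dz":0.0005,"fingers":0.015},{"rx":0,"ry":0,"rz":0,"dx":0,"dy":0,"dz":0,"fingers":0.015},{"rx":0,"ry":0,"rz":0,"dx":0,"dy":0,"dz":0,"fingers":0.015}]'

```text
time_s: 26.0
position: [0.5013, 0.022, 0.0508]
tool_rot: [[-0.551, 0.834, 0.0], [0.834, 0.551, -0.0], [-0.0, 0.0, -1.0]]
ft_force: [0.2, 0.3, -3.5]
grip_width: 0.0237
gripper_force: 59.8
```

Not quite in contact yet (-3.5 N of about -5), so I creep down.

Request:
arm_command --deltas '[{"rx":0,"ry":0,"rz":0,"dx":0,"dy":0,"dz":0.0007,"fingers":0.015},{"rx":0,"ry":0,"rz":0,"dx":0,"dy":0,"dz":0.0005,"fingers":0.015},{"rx":0,"ry":0,"rz":0,"dx":0,"dy":0,"dz":0,"fingers":0.015}]'

```text
time_s: 26.3
position: [0.5017, 0.0221, 0.0506]
tool_rot: [[-0.551, 0.834, 0.002], [0.834, 0.551, -0.0], [-0.001, 0.001, -1.0]]
ft_force: [-2.0, 2.2, 8.5]
grip_width: 0.0241
gripper_force: 61.0
```

Request:
arm_command --deltas '[{"rx":0,"ry":0,"rz":0,"dx":0,"dy":0,"dz":0,"fingers":0.028},{"rx":0,"ry":0,"rz":0,"dx":0,"dy":0,"dz":0,"fingers":0.036},{"rx":0,"ry":0,"rz":0,"dx":0,"dy":0,"dz":0,"fingers":0.044},{"rx":0,"ry":0,"rz":0,"dx":0,"dy":0,"dz":0,"fingers":0.044},{"rx":0,"ry":0,"rz":0,"dx":0,"dy":0,"dz":-0.005,"fingers":0.044},{"rx":0,"ry":0,"rz":0,"dx":0,"dy":0,"dz":-0.025,"fingers":0.044},{"rx":0,"ry":0,"rz":0,"dx":0,"dy":0,"dz":-0.035,"fingers":0.044},{"rx":0,"ry":0,"rz":0,"dx":-0.03,"dy":0,"dz":-0.035,"fingers":0.044},{"rx":0,"ry":0,"rz":0,"dx":-0.035,"dy":0,"dz":-0.03,"fingers":0.044},{"rx":0,"ry":0,"rz":0,"dx":-0.035,"dy":0,"dz":0,"fingers":0.044},{"rx":0,"ry":0,"rz":0,"dx":0,"dy":0,"dz":0,"fingers":0.044},{"rx":0,"ry":0,"rz":0,"dx":0,"dy":0,"dz":0,"fingers":0.044}]'

```text
time_s: 27.5
position: [0.556, -0.0616, 0.1791]
tool_rot: [[-0.551, 0.835, -0.001], [0.835, 0.551, 0.001], [0.001, -0.001, -1.0]]
ft_force: [-0.4, -0.1, -0.2]
grip_width: 0.0443
gripper_force: 0.0
```

```bash
python3 look.py weight_500 0.0115 .502 .0227 w12; python3 - <<'E'
from h import *
p=env.get_image("wrist");w=cv2.resize(p["color"][:, 120:520],(400,480));s=env.get_image("side")["color"]
cv2.imwrite("pics/fin.png",cv2.resize(np.hstack([w,cv2.resize(s[150:390,180:480],(600,480))]),(800,384)))
E
```

```text
27.55 [ 0.5557 -0.0609  0.179 ] [[-0.551, 0.834, -0.001], [0.834, 0.551, 0.001], [0.001, -0.001, -1.0]] [-18.4  25.2  77.9   0.   77.  -51.9]
expected [320. 101.] [([310.0, 290.0, 336.0, 319.0], 0.94), ([306.0, 236.0, 338.0, 268.0], 0.79), ([288.0, 60.0, 356.0, 132.0], 0.76), ([49.0, 237.0, 125.0, 296.0], 0.64), ([45.0, 309.0, 115.0, 376.0], 0.56)]
tips [([319.0, 102.0], [0.5012, 0.023], 0.97), ([99.0, 257.0], [0.4027, -0.2061], 0.93), ([323.0, 249.0], [0.5753, -0.0817], 0.89), ([178.0, 471.0], [0.5867, -0.4111], 0.74), ([324.0, 298.0], [0.6042, -0.1246], 0.59), ([322.0, 185.0], [0.5411, -0.0328], 0.57), ([92.0, 328.0], [0.4266, -0.2827], 0.55), ([126.0, 429.0], [0.5088, -0.3848], 0.38)]
fit [0.5025 0.0251] [ 0.8 -0.1 -0.8  0.1] tool delta [0.1009 0.0032 0.1677]
```

View pics/fin.png

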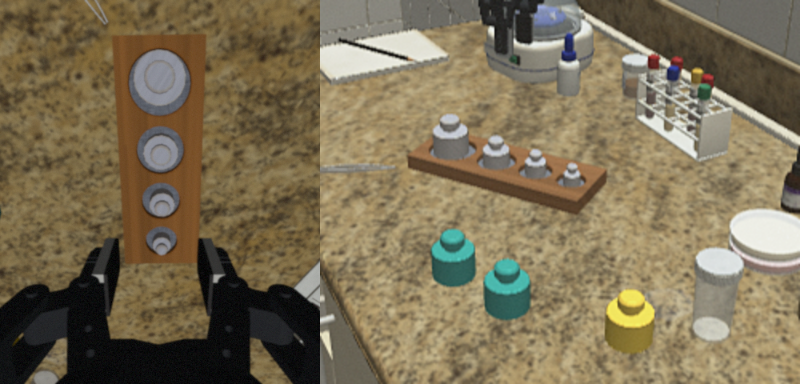

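All four weights stand upright and centred in their own pockets: 500 at (450,137), 200 at (495,152), 100 at (535,165), 50 at (571,175). The bottle at (568,65) and the pot at (717,295) are still standing.

```bash
python3 -c "
from rig import env
print(env.close_job())"
```

```text
the job is handed in; nothing more can be done
None
```

All four weights are upright on the felt of their own pockets, largest to smallest, with the bottle and pot still standing; the job was handed in at about 28 s of the 106 s allowed, and no verdict came back.

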